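# Rock the stuck stop block out of the paper-strip jig

## Robot

A 7-joint arm with a two-finger parallel gripper is mounted at the origin on the work surface. World frame = base frame: x ahead of the robot, y to its left, z up, the work surface at z = 0. Lengths are in m, angles in rad, forces in N, time in s.
With the tool pointing down it reaches from about 0.4 to 0.85 m from the base axis. Payload 4.4 kg.
Tool frame: the origin (TCP) lies on the centre line of the jaws, within the pads' length; the fingertips stand 22 mm ahead of it and the grasp point (between the pads) lies 3 mm ahead of it; y points along the fingers, z is the direction in which the jaws open and shut, and the axes are right-handed (so a half turn about y gives the same grasp; the last joint's range is limited). The gripper opens to 94 mm and grips with 3 to 60 N. Pads are 16 mm wide; open, the fingers measure 119 mm over their backs; the gripper's body (75 mm by 177 mm) begins 78 mm behind the grasp point.
Start: joints at [-1.362, 0.628, 0.038, 1.517, -0.027, 0.996, -0.02], TCP at [0.176, 0.626, 0.227] pointing down, gripper open.
Joint ranges: [-3.06, 3.06], [-0.37, 2.12], [-1.25, 1.32], [0.18, 2.47], [-1.1, 4.24], [0.23, 1.98], [-2.94, 2.94]. Speed limits (rad/s): [2.57, 2.57, 3.14, 3.14, 3.14, 3.14, 3.14].

## Interface

Orientations are given as a 3x3 rotation matrix whose columns are the frame's x, y, z axes.
In Python, from cell import bot, optics, finish_job gives the robot as it stands.
- The arm moves only by the tool carry_out, never from a script. Its argument "motion" is a list of rows, each a list of 3 entries, a list of its own where there are three numbers: the turn, a rotation vector about the tool's x, y, z in rad, then the shift along the tool's x, y, z in cm, then the opening, from 0 (shut) to 1 (fully open). A call has 1 to 8 rows; each row shifts and turns the commanded pose from where the row before left it, along the tool's axes as they then stand; what a row does not reach is not made up. A row lasts 1/12 s, in which the tool goes at most 41.7 mm and 7.16 degrees, less where a joint would pass 70% of its speed; a pose out of reach is approached as far as the arm can. A call is refused whole if a number of a shift passes 4.17 or a number of a turn 0.125, either way. A call with a gripper value outside its range is refused whole. The fingers move at their own pace and stop on an object; the grip force is fixed at half the most. Time passes only in rows, so rows that do not move let the fingers close. It gives the time, the measured TCP pose, the force and the opening at its end, in the units of the state.
- bot.get_state(): the state, without advancing time (a new reading comes with each control period).
- optics.grab_frame(name): name is "scene" or "top"; returns a dict with "color" (480x640x3 uint8, blue, green, red), "intrinsics" (3x3 intrinsics, pixels), "R" (3x3) and "t" (3): a world point X has camera coordinates R X + t. Camera axes: x right, y down, z forward; pixel columns grow to the right and rows downward; lengths in m; the calibration is good to about 2 mm. A picture is of the moment at which its call begins. There is no depth.
- finish_job(): hands the job in, once; it reports no verdict.
The state is a dict: "clock": time; "q": joint angles; "qvel": joint speeds; "joint_efforts": joint torques, N m; "tcp_pos": TCP position; "tool_rot": TCP orientation; "force": force on the tool from outside, world axes, zero at the start; "moment": the same for the moment, N m; "width": opening from 0.0 (shut) to 1.0 (fully open).
Only numpy, scipy, OpenCV 4.12 (cv2) and the standard library are available. Lean on these libraries where they do the work, as an engineer would, in place of code of your own. Each camera call takes 0.05 s, during which the arm holds its last target. There are 200 camera calls.

## Task

Lift the tape roll up off the stop block's upright grip and lay it flat on the cork mat. Then free the stop block, which is stuck tight between the jig's two sprung cheeks: rock it several times from side to side, towards one cheek and then the other, working it upwards until it comes out, without lifting or dragging the jig (a straight pull brings the whole jig up). Finish still gripping the block, held upright and still about 2 cm clear above its slot; leave everything else on the table alone.

Things in the scene. Friction and masses are not known exactly. Their poses are not given: they have to be found in the camera images.
- jig: Loose plywood strip jig on rubber feet, board 200 x 200 x 12 mm, 2.6 kg, flat on the table. Origin: centre of its underside. The stop block stands in a slot in its middle, 22 mm deep, floor 12 mm above the table; nothing on the jig but block and roll is higher than 36 mm. On the slot's +x and -x sides are aluminium end guides (2 mm play each), on its +y and -y sides the two cheeks.
- slot (a point): Centre of the slot's mouth, 34 mm above the jig's underside, level with the tops of the cheeks; axes as the jig's. The block is rocked along y.
- cheek_left (a joint): The slot's +y cheek: wood, rubber face, sprung; 0 as it touches the seated block, grows as it is pushed outward (limit 10 mm). It presses the block with about 18 N, 1.5 N more per mm. Pulling straight up takes about 36 N, more than the jig weighs; leaning the block towards a cheek pivots it on that side's lower edge and drags its other side up a few mm.
- cheek_right (a joint): The slot's -y cheek, like the other (m, grows outward).
- block: Wooden stop block, about 0.11 kg, upright in the jig's slot with its axes along the jig's. Origin: centre of its underside (12 mm above the jig's underside when fully seated). Body 54 (x) x 30 (y) x 48 mm high; on its top, in the middle, a square upright grip 22 x 22 mm, 58 mm high (from 48 to 106 mm above the origin). It is to be held by that grip.
- block_top (a point): Centre of the top face of the block's grip, 106 mm above the block's origin along its z axis.
- roll: Small roll of paper tape (a stiff ring), outer diameter 66 mm, hole 40 mm, 30 mm high, 0.07 kg. Origin: centre of its underside, z along the ring's axis. At the start it hangs over the block's grip and rests on the block's shoulders, 60 mm above the table; the grip stands 28 mm out above it.
- mat: Square cork mat fixed on the table to the left or right of the jig, 170 x 170 mm, 4 mm thick, empty. Origin: centre of its underside; x and y along its sides.
- strips: Pile of cut brown paper strips on the other side of the jig, 150 x 160 mm, separate strips of uneven length, about 14 mm high, fixed. Origin: centre of its underside.
- glue_pot: Bystander: white plastic pot, 84 mm across, 90 mm high, two brushes stand in it up to about 165 mm. Origin: centre of its underside.
- big_roll: Bystander: large cardboard tape roll lying flat, 110 mm across, 48 mm high. Origin: centre of its underside.
- spare_block: Bystander: a wider spare block lying on its side, 30 mm high, 120 mm long with its grip. Origin: under the middle of its wide part.
- flat_brush: Bystander: brush lying on the table. Origin: on the table under it.
- ruler: Bystander: steel ruler 300 x 30 x 4 mm lying flat at the left. Origin: centre of its underside.
- brayer: Bystander: hand roller with wooden handle, about 160 mm long, 36 mm high, lying at the right. Origin: on the table under its roller.
- folder: Bystander: white paper folder (flat stick) 150 x 25 x 6 mm. Origin: centre of its underside.
There are look-alikes about, which are no part of the job. Leave any blue look-alike of the block alone.

How it is judged:
On the way, in this order (a step that is already met when the one before it is completed fails the run):
1. the tape roll lies flat on the cork mat, let go, and the block still sits in its slot (x of roll in the frame of mat between -0.085 and 0.085 m and y of roll in the frame of mat between -0.085 and 0.085 m and ((z of roll in the frame of mat between 0.001 and 0.008 m and angle between roll's own z axis and vertical below 0.1 rad) or (z of roll in the frame of mat between 0.031 and 0.038 m and angle between roll's own z axis and vertical above 3.04 rad)) and contact force between roll and the fingers below 0.1 N and z of block in the frame of jig below 0.018 m), for 0.2 s.
2. the block, still in its slot, is rocked over towards the jig's +y cheek (angle between block's own z axis and vertical above 0.05 rad and z of block in the frame of jig below 0.032 m and y of block_top in the frame of jig above 0.004 m), for 0.02 s.
3. the block, still in its slot, is rocked over towards the jig's -y cheek (angle between block's own z axis and vertical above 0.05 rad and z of block in the frame of jig below 0.032 m and y of block_top in the frame of jig below -0.004 m), for 0.02 s.
At the end, for the whole second after the job is handed in: Roll flat, centre over the mat, let go. Block gripped, still, upright within 0.2 rad, over its slot within 30 mm each way, its underside 37 to 85 mm above the jig's underside (cheek tops: 34 mm), not touching the jig, which lies flat on the table (x of roll in the frame of mat between -0.085 and 0.085 m and y of roll in the frame of mat between -0.085 and 0.085 m and ((z of roll in the frame of mat between 0.001 and 0.008 m and angle between roll's own z axis and vertical below 0.1 rad) or (z of roll in the frame of mat between 0.031 and 0.038 m and angle between roll's own z axis and vertical above 3.04 rad)) and contact force between roll and the fingers below 0.1 N and z of block in the frame of jig between 0.037 and 0.085 m and x of block in the frame of jig between -0.03 and 0.03 m and y of block in the frame of jig between -0.03 and 0.03 m and angle between block's own z axis and vertical below 0.2 rad and contact force between block and the fingers above 1 N and contact force between block and jig below 0.1 N and linear speed of block below 0.03 m/s and height (world z) of jig below 0.004 m and angle between jig's own z axis and vertical below 0.03 rad); the arm keeps its last pose, push and grip.
It fails at once if the jig is lifted, or tipped, off the table (height (world z) of jig above 0.008 m or angle between jig's own z axis and vertical above 0.08 rad).
It fails at once if the jig is dragged more than 30 mm (distance of jig from where it was at the start of the episode above 0.03 m).
It fails at once if another thing on the table is shifted more than 30 mm (distance of any of glue_pot, big_roll, spare_block, flat_brush, ruler, brayer, folder from where it was at the start of the episode above 0.03 m).
It also fails if it takes over 69 s, if anything falls off the work surface, if the arm or the gripper's body presses on something with over 40 N, if the wrist force passes 120 N, or if a joint passes its speed limit or range.

## Working session

There is one attempt and no reset: what is moved stays moved. The work goes in short steps, Python scripts to look and compute and a tool call to move; the robot and the scene stay as the last step left them, time stands still between calls to the robot, and variables do not carry over. Pictures are saved under pics/ and viewed, about 8 in all and at most 12, crops included, and the job is handed in when it is done.

Besides the shell and the picture viewer there is one more tool, called after "Call:" as a command line: name --argument value ..., lists and objects as JSON in quotes. carry_out: Moves the arm, as the interface text tells. Its arguments: {"type":"object","properties":{"motion":{"type":"array","items":{"type":"array"}}},"required":["motion"]}

```bash
mkdir -p pics
python3 - <<'E'
from cell import bot, optics
import cv2, pickle, numpy as np
np.set_printoptions(precision=4,suppress=True)
s=bot.get_state(); print(s)
d={}
for n in("scene","top"):
    f=optics.grab_frame(n); d[n]=f; cv2.imwrite(f"pics/{n}0.png",f["color"]); print(n,f["intrinsics"],f["R"],f["t"])
pickle.dump(d,open("f0.pkl","wb"))
E
```

```text
{'clock': 0.0, 'q': array([-1.3618,  0.6293,  0.0384,  1.5183, -0.027 ,  0.9963, -0.02  ]), 'qvel': array([-0.0014, -0.0016,  0.0006, -0.0002, -0.0001, -0.0003,  0.    ]), 'joint_efforts': array([  0.0003, -54.9733,   1.1434, -18.6624,  -0.0523,   0.0236,
         0.0002]), 'tcp_pos': array([0.1762, 0.625 , 0.2266]), 'tool_rot': array([[ 0.9625, -0.0005,  0.2714],
       [-0.2714, -0.0018,  0.9625],
       [ 0.    , -1.    , -0.0018]]), 'force': array([-0.1479, -0.4557, -0.227 ]), 'moment': array([ 0.0244, -0.0163,  0.001 ]), 'width': 1.0025982926704184}
scene [[492.2443   0.     327.0468]
 [  0.     492.2443 236.7973]
 [  0.       0.       1.    ]] [[ 0.1522  0.9883  0.0067]
 [ 0.7677 -0.1139 -0.6306]
 [-0.6224  0.1011 -0.7761]] [-0.0894 -0.3457  1.5837]
top [[510.57     0.     319.0166]
 [  0.     510.57   240.6387]
 [  0.       0.       1.    ]] [[ 0.0311 -0.9995  0.0083]
 [-0.9951 -0.0318 -0.0934]
 [ 0.0936 -0.0054 -0.9956]] [-0.0416  0.5787  1.5559]
```

View pics/scene0.png

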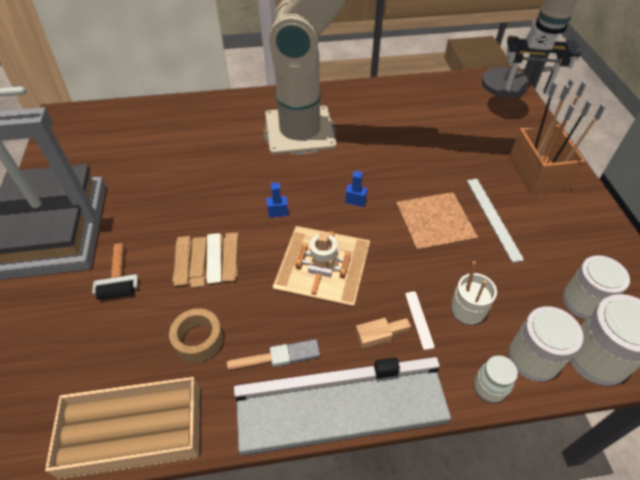

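View pics/top0.png

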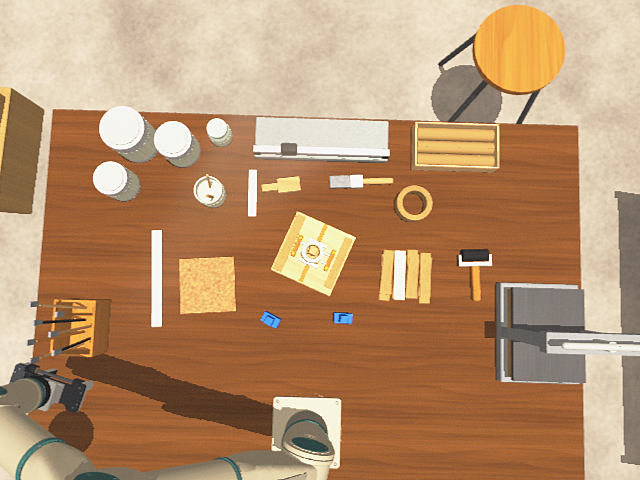

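The scene view shows the jig at (322,265), with the roll and wooden block at (323,245). The mat is at (437,220). Two blue look-alikes stand at (277,200) and (357,190). Other things that could be mistaken for the targets are the spare block (380,330), the big roll (196,335) and the pots. By the description I choose the wooden block under the white roll on the jig: top view (313,251), scene (323,245). Next, a close crop to check it.

```bash
cat > h.py <<'E'
import numpy as np, cv2, pickle
np.set_printoptions(precision=4,suppress=True)
def ray(f,p):
    K,R,t=f["intrinsics"],f["R"],np.ravel(f["t"])
    return -R.T@t, R.T@np.linalg.inv(K)@np.array([p[0],p[1],1.])
def onz(f,p,z):
    o,d=ray(f,p); return o+d*(z-o[2])/d[2]
def tri(f,p,g,q):
    (o,d),(u,e)=ray(f,p),ray(g,q)
    a,b=np.linalg.lstsq(np.c_[d,-e],u-o,rcond=None)[0]
    return (o+a*d+u+b*e)/2, np.linalg.norm(o+a*d-u-b*e)
def proj(f,X):
    x=f["R"]@np.asarray(X)+np.ravel(f["t"]); x=f["intrinsics"]@x; return x[:2]/x[2]
E
python3 - <<'E'
from h import *
d=pickle.load(open("f0.pkl","rb"))
a=cv2.resize(d["top"]["color"][205:301,265:361],(400,600)[:1]*2,interpolation=cv2.INTER_CUBIC)
b=cv2.resize(d["scene"]["color"][215:311,273:369+4],(400,400),interpolation=cv2.INTER_CUBIC)
cv2.imwrite("pics/crop.png",np.hstack([a,b]))
f=d["top"]; im=f["color"]
hsv=cv2.cvtColor(im,cv2.COLOR_BGR2HSV)
def blob(m,lo):
    m=cv2.morphologyEx(m.astype(np.uint8)*255,cv2.MORPH_CLOSE,np.ones((9,9)))
    cs,_=cv2.findContours(m,0,2); return [c for c in cs if cv2.contourArea(c)>lo]
for name,(x0,y0,x1,y1),z in(("jig",(262,200,365,305),.012),("mat",(170,248,245,322),.004)):
    m=np.zeros(im.shape[:2],bool); m[y0:y1,x0:x1]=hsv[y0:y1,x0:x1,2]>150
    c=max(blob(m,500),key=cv2.contourArea); r=cv2.minAreaRect(c); bp=cv2.boxPoints(r)
    P=np.array([onz(f,p,z) for p in bp]); print(name,r,"\n",P,"\nctr",P.mean(0),"sides",[np.linalg.norm(P[i]-P[i-1]) for i in range(4)],"yaw",np.degrees(np.arctan2(*(P[1]-P[0])[[1,0]])))
E
```

```text
jig ((313.0, 252.0), (104.0, 102.0), 90.0) 
 [[ 0.704   0.1601  0.012 ]
 [ 0.7145 -0.1614  0.012 ]
 [ 0.3886 -0.1688  0.012 ]
 [ 0.3789  0.1466  0.012 ]] 
ctr [ 0.5465 -0.0059  0.012 ] sides [np.float64(0.3254066732736428), np.float64(0.3216843364530031), np.float64(0.3259453487636094), np.float64(0.315608903145793)] yaw -88.1337074056337
mat ((207.0, 284.5), (73.0, 74.0), 90.0) 
 [[0.5439 0.4427 0.004 ]
 [0.5512 0.2111 0.004 ]
 [0.3247 0.2009 0.004 ]
 [0.3177 0.4295 0.004 ]] 
ctr [0.4344 0.321  0.004 ] sides [np.float64(0.22657265307642885), np.float64(0.2316842218532507), np.float64(0.22678177767636992), np.float64(0.22863287582085934)] yaw -88.17911937511992
```

View pics/crop.png

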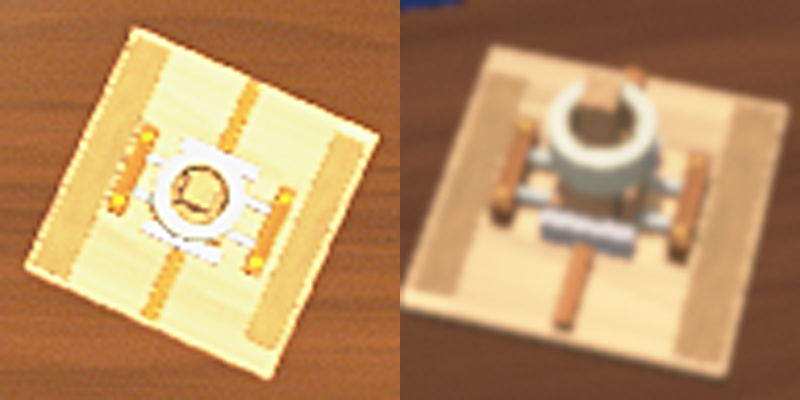

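The crop confirms the choice: a wooden grip stands up through the white roll, on the jig. The grip top is at crop (202,190) in the top view and (603,90) in the scene view. The sprung cheeks, on rods to brackets, are at image left and right. The aluminium guides are at image top and bottom. The jig is turned by about -24°. My colour mask caught the table as well, so I'm refining it.

Run:
```python
from h import *
d=pickle.load(open("f0.pkl","rb")); f,g=d["top"],d["scene"]
def seg(f,box,mode):
    x0,y0,x1,y1=box; im=f["color"][y0:y1,x0:x1]
    ch=im[:,:,1]  # green separates pale wood/cork from table
    t,m=cv2.threshold(ch,0,255,cv2.THRESH_OTSU); m=cv2.morphologyEx(m,cv2.MORPH_CLOSE,np.ones((9,9)))
    c=max(cv2.findContours(m,0,2)[0],key=cv2.contourArea)+np.array([x0,y0]); return t,c
for n,bt,bs,z in(("jig",(262,203,364,303),(268,220,378,308),.012),("mat",(170,248,245,322),(390,185,482,252),.004)):
    t,c=seg(f,bt,0); r=cv2.minAreaRect(c); P=np.array([onz(f,p,z) for p in cv2.boxPoints(r)])
    print(n,"otsu",t,"ctr",P.mean(0),"sides",[round(float(np.linalg.norm(P[i]-P[i-1])),4) for i in range(4)],"yaw",np.degrees(np.arctan2(*(P[1]-P[0])[[1,0]])))
    t,c=seg(g,bs,0); q=cv2.approxPolyDP(cv2.convexHull(c),6,True)[:,0]; 
    Q=np.array([onz(g,p,z) for p in q]); print("  scene",q.tolist(),Q.mean(0))
    # heights from corner triangulation
    for p in cv2.boxPoints(r):
        j=np.argmin(np.linalg.norm(Q-onz(f,p,z),axis=1)); print("   tri",tri(f,p,g,q[j].astype(float)))
# grip top and ring
s=96/400
gt=np.array([265+202*s,205+190*s]); gs=np.array([273+(603-400)*.25,215+90*s])
print("grip top",tri(f,gt,g,gs))
hsv=cv2.cvtColor(f["color"],cv2.COLOR_BGR2HSV)
for F,c,rad in((f,(312,251),14),(g,(323,247),17)):
    h=cv2.cvtColor(F["color"],cv2.COLOR_BGR2HSV); x,y=c
    m=((h[...,1]<50)&(h[...,2]>120)); k=m[y-20:y+21,x-20:x+21]
    print("\n".join("".join("#" if v else "." for v in r) for r in k))
```

```text
jig otsu 163.0 ctr [ 0.5422 -0.0054  0.012 ] sides [0.2023, 0.2019, 0.2046, 0.2011] yaw -22.01401132206984
  scene [[296, 226], [369, 241], [354, 307], [273, 287]] [ 0.5469 -0.0041  0.012 ]
   tri (array([0.4877, 0.1268, 0.0052]), np.float64(0.0005990988803597383))
   tri (array([0.6762, 0.0511, 0.002 ]), np.float64(0.0002483020168597325))
   tri (array([ 0.5966, -0.136 ,  0.0099]), np.float64(0.004517339448440754))
   tri (array([ 0.4107, -0.0588,  0.0081]), np.float64(0.0039479378366549965))
mat otsu 148.0 ctr [0.433  0.3219 0.004 ] sides [0.1708, 0.1726, 0.171, 0.1709] yaw -86.27142608827447
  scene [[453, 193], [481, 236], [417, 251], [397, 202]] [0.4406 0.3249 0.004 ]
   tri (array([0.5138, 0.4192, 0.0047]), np.float64(0.008270205440959015))
   tri (array([ 0.525 ,  0.2471, -0.0128]), np.float64(0.002821173657501103))
   tri (array([ 0.3535,  0.2333, -0.0043]), np.float64(0.005370968853456749))
   tri (array([ 0.3422,  0.4032, -0.0049]), np.float64(0.001958935174394872))
grip top (array([ 0.5423, -0.0047,  0.1134]), np.float64(0.005980197671689321))
....................##.#####.
[... 2714 characters left out ...]
#####################.......
...###############################.......
...###############################.......
.....###########################.#.......
.........########################........
..........######################.........
...........######################........
............#################...#######..
..............############.......#######.
#####...........#########...........###..
#######..................................
#######..................................
...####..................................
......#..................................
.....####................................
.....##########...............#####......
.....##############...........#######....
```

Measured: jig centre and grip at about (0.542,-0.005), yaw -22°, grip top z≈0.113-0.118. The mat is at about (0.436,0.323). Now moving over the roll.

Call:
carry_out --motion '[[[0,0.109,0],[0,0,0],1],[[0,0,0],[3.2,0,-2.48],1],[[0,0,0],[3.2,0,-2.48],1],[[0,0,0],[3.2,0,-2.48],1],[[0,0,0],[3.2,0,-2.48],1],[[0,0,0],[3.2,0,-2.48],1],[[0,0,0],[3.2,0,-2.48],1],[[0,0,0],[3.2,0,-2.48],1]]'

```text
clock: 0.77
tcp_pos: [0.3195, 0.3788, 0.2273]
tool_rot: [[0.927, -0.0, 0.374], [-0.374, -0.0, 0.927], [-0.0, -1.0, -0.001]]
force: [0.3, 0.2, -0.0]
width: 1.001
```

Call:
carry_out --motion '[[[0,0,0],[3.2,0,-2.48],1],[[0,0,0],[3.2,0,-2.48],1],[[0,0,0],[3.2,0,-2.48],1],[[0,0,0],[3.2,0,-2.48],1],[[0,0,0],[3.2,0,-2.48],1],[[0,0,0],[3.2,0,-2.48],1],[[0,0,0],[3.2,0,-2.48],1],[[0,0,0],[0,0,0],1]]'

```text
clock: 1.43
tcp_pos: [0.4656, 0.1272, 0.2276]
tool_rot: [[0.922, 0.003, 0.386], [-0.386, -0.004, 0.922], [0.004, -1.0, -0.003]]
force: [1.2, -0.4, 0.5]
width: 0.997
```

```bash
cat >> h.py <<'E'
def togo(s,X):
    "shift in cm in tool axes to bring the TCP to X; yaw of tool x, tilt"
    R=s["tool_rot"]; print("t",s["clock"],"tcp",s["tcp_pos"],"F",s["force"],"w",s["width"],"yaw",np.degrees(np.arctan2(R[1,0],R[0,0])),"tilt",np.arctan2(R[2,2],-R[2,1]),R[2,0])
    if X is not None: print("go cm",R.T@(np.array(X)-s["tcp_pos"])*100)
E
python3 - <<'E'
from h import *
from cell import bot
d=pickle.load(open("f0.pkl","rb")); f,g=d["top"],d["scene"]
R=onz(f,(312.7,250.8),.09); print("ring",R,"scene",onz(g,(323.5,242),.09), tri(f,(312.7,250.8),g,(323.5,242.)))
togo(bot.get_state(),[*R[:2],.13])
E
```

```text
ring [ 0.5429 -0.0052  0.09  ] scene [ 0.5402 -0.0019  0.09  ] (array([ 0.5429, -0.0038,  0.0936]), np.float64(0.0029350666730913267))
t 1.4333 tcp [0.4656 0.1272 0.2276] F [ 1.2362 -0.4151  0.487 ] w 0.996657796511768 yaw -22.707608868878477 tilt -0.0028061163903531534 0.004342541968939568
go cm [12.2001  9.8391 -9.2013]
```

Call:
carry_out --motion '[[[0,0,0],[3.0,0,-2.3],1],[[0,0,0],[3.0,0,-2.3],1],[[0,0,0],[3.0,0,-2.3],1],[[0,0,0],[3.0,0,-2.3],1],[[0,0,0],[0,0,0],1],[[0,0,0],[0,0,0],1],[[0,0,0],[0,0,0],1]]'

```text
clock: 2.02
tcp_pos: [0.5378, 0.0065, 0.227]
tool_rot: [[0.927, -0.002, 0.374], [-0.374, 0.001, 0.927], [-0.002, -1.0, 0.0]]
force: [0.1, 0.4, 0.7]
width: 1.0
```

Run:
```python
from h import *
from cell import bot
togo(bot.get_state(),[.5425,-.0045,.13])
```

```text
t 2.0167 tcp [0.5378 0.0065 0.227 ] F [0.084  0.4154 0.6926] w 1.0003909399211486 yaw -21.986380665073177 tilt 0.0001091360785794604 -0.0016754967025529549
go cm [ 0.8588  9.6975 -0.8452]
```

Call:
carry_out --motion '[[[0,0,0],[0.86,0,-0.85],1],[[0,0,0],[0,3.0,0],1],[[0,0,0],[0,3.0,0],1],[[0,0,0],[0,2.7,0],1],[[0,0,0],[0,2.5,0],1],[[0,0,0],[0,2.5,0],1],[[0,0,0],[0,0,0],1],[[0,0,0],[0,0,0],1]]'

```text
clock: 2.68
tcp_pos: [0.5425, -0.0047, 0.0899]
tool_rot: [[0.928, -0.003, 0.373], [-0.373, 0.0, 0.928], [-0.003, -1.0, -0.001]]
force: [0.2, 0.4, 0.2]
width: 1.0
```

Run:
```python
from h import *
from cell import bot, optics
togo(bot.get_state(),[.5425,-.0045,.09])
a=optics.grab_frame("top"); b=optics.grab_frame("scene")
A=cv2.resize(a["color"][205:301,265:361],(400,400),interpolation=3);B=cv2.resize(b["color"][195:291,273:369],(400,400),interpolation=3)
cv2.imwrite("pics/c1.png",np.hstack([A,B]))
```

```text
t 2.6833 tcp [ 0.5425 -0.0047  0.0899] F [0.2178 0.396  0.1853] w 1.000108009755205 yaw -21.90599176995732 tilt -0.0008814122577729557 -0.002561072282257904
go cm [-0.0049 -0.0144  0.0233]
```

View pics/c1.png

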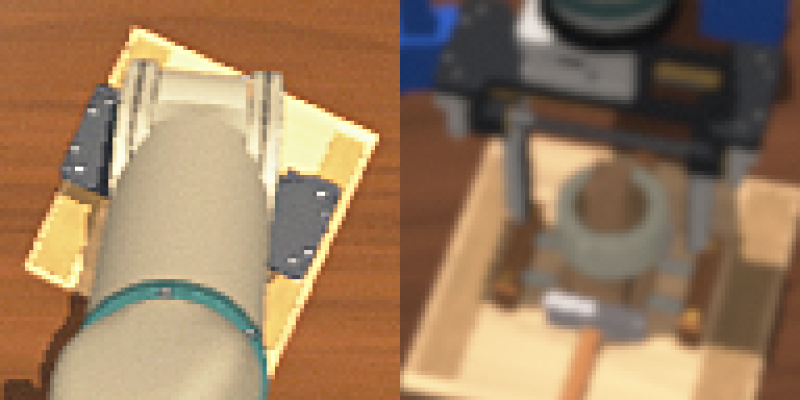

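The fingers straddle the roll: left at crop (515,165), right at (700,195), with the ring between them at (612,220). Closing and lifting.

Call:
carry_out --motion '[[[0,0,0],[0,0,0],0.5],[[0,0,0],[0,0,0],0.5],[[0,0,0],[0,0,0],0.5],[[0,0,0],[0,0,0],0.5],[[0,0,0],[0,0,0],0.5],[[0,0,0],[0,0,0],0.5],[[0,0,0],[0,0,0],0.5],[[0,0,0],[0,-0.3,0],0.5]]'

```text
clock: 3.45
tcp_pos: [0.543, -0.0054, 0.0932]
tool_rot: [[0.927, -0.001, 0.374], [-0.374, 0.0, 0.927], [-0.001, -1.0, -0.0]]
force: [0.6, -0.3, -1.3]
width: 0.689
```

Call:
carry_out --motion '[[[0,0,0],[0,-1.0,0],0.5],[[0,0,0],[0,-1.2,0],0.5],[[0,0,0],[0,-1.5,0],0.5],[[0,0,0],[0,-1.5,0],0.5],[[0,0,0],[0,-1.5,0],0.5],[[0,0,0],[0,-1.5,0],0.5],[[0,0,0],[0,-1.0,0],0.5],[[0,0,0],[0,0,0],0.5]]'

```text
clock: 4.12
tcp_pos: [0.5447, -0.0055, 0.1877]
tool_rot: [[0.927, 0.004, 0.375], [-0.375, 0.0, 0.927], [0.004, -1.0, 0.002]]
force: [0.3, -0.1, 0.1]
width: 0.688
```

Run:
```python
from h import *
from cell import bot, optics
togo(bot.get_state(),[.436,.323,.15])
a=optics.grab_frame("scene")
cv2.imwrite("pics/c2.png",cv2.resize(a["color"][160:310,240:480],(640,400),interpolation=3))
```

```text
t 4.1167 tcp [ 0.5447 -0.0055  0.1877] F [ 0.2701 -0.1135  0.0721] w 0.6879911369193985 yaw -21.997534605608617 tilt 0.0016093947192103862 0.003711571240951573
go cm [-22.3956   3.7342  26.3824]
```

View pics/c2.png

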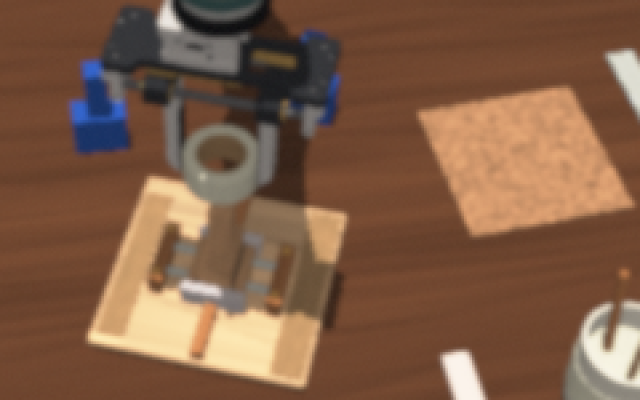

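The roll is held level at crop (222,160), clear above the grip. The block stayed in its slot at (220,250). Carrying to the mat.

Call:
carry_out --motion '[[[0,0,0],[-2.0,0,2.36],0.5],[[0,0,0],[-2.5,0,2.95],0.5],[[0,0,0],[-2.5,0,2.95],0.5],[[0,0,0],[-2.5,0,2.95],0.5],[[0,0,0],[-2.5,0,2.95],0.5],[[0,0,0],[-2.5,0,2.95],0.5],[[0,0,0],[-2.5,0,2.95],0.5],[[0,0,0],[-2.5,0,2.95],0.5]]'

```text
clock: 4.83
tcp_pos: [0.4472, 0.2822, 0.1845]
tool_rot: [[0.927, -0.002, 0.374], [-0.374, -0.001, 0.927], [-0.001, -1.0, -0.002]]
force: [1.4, 0.2, 0.3]
width: 0.692
```

Call:
carry_out --motion '[[[0,0,0],[-1.9,0,2.2],0.5],[[0,0,0],[-1.0,0,1.2],0.5],[[0,0,0],[0,2.0,0],0.5],[[0,0,0],[0,2.5,0],0.5],[[0,0,0],[0,2.5,0],0.5],[[0,0,0],[0,2.0,0],0.5],[[0,0,0],[0,2.0,0],0.5],[[0,0,0],[0,0,0],0.5]]'

```text
clock: 5.5
tcp_pos: [0.4317, 0.3213, 0.0713]
tool_rot: [[0.927, -0.007, 0.374], [-0.374, -0.005, 0.927], [-0.004, -1.0, -0.007]]
force: [-1.7, 0.1, -1.1]
width: 0.693
```

Run:
```python
from h import *
from cell import bot, optics
togo(bot.get_state(),[.436,.323,.034])
```

```text
t 5.5 tcp [0.4317 0.3213 0.0713] F [-1.719   0.0856 -1.0857] w 0.6925103818614043 yaw -21.983564139102242 tilt -0.007391606595714274 -0.004197233929864379
go cm [0.3482 3.7254 0.3471]
```

Call:
carry_out --motion '[[[0,0,0],[0,1.5,0],0.5],[[0,0,0],[0,1.2,0],0.5],[[0,0,0],[0,0.6,0],0.5],[[0,0,0],[0,0.4,0],0.5],[[0,0,0],[0,0.2,0],0.5],[[0,0,0],[0,0,0],0.5],[[0,0,0],[0,0,0],0.5]]'

```text
clock: 6.08
tcp_pos: [0.4348, 0.3236, 0.037]
tool_rot: [[0.927, 0.001, 0.375], [-0.375, 0.001, 0.927], [0.0, -1.0, 0.001]]
force: [-0.9, 0.1, -0.4]
width: 0.694
```

Call:
carry_out --motion '[[[0,0,0],[0,0.15,0],0.5],[[0,0,0],[0,0.15,0],0.5],[[0,0,0],[0,0,0],0.5],[[0,0,0],[0,0,0],0.5]]'

```text
clock: 6.42
tcp_pos: [0.435, 0.3237, 0.035]
tool_rot: [[0.927, 0.001, 0.375], [-0.375, 0.001, 0.927], [0.001, -1.0, 0.001]]
force: [-1.2, -0.3, 10.6]
width: 0.691
```

Contact at 10.6 N, so the roll is on the mat. Releasing and rising.

Call:
carry_out --motion '[[[0,0,0],[0,0,0],1],[[0,0,0],[0,0,0],1],[[0,0,0],[0,0,0],1],[[0,0,0],[0,0,0],1],[[0,0,0],[0,0,0],1],[[0,0,0],[0,0,0],1],[[0,0,0],[0,-1.5,0],1],[[0,0,0],[0,-2.5,0],1]]'

```text
clock: 7.08
tcp_pos: [0.4329, 0.3221, 0.0718]
tool_rot: [[0.927, -0.004, 0.374], [-0.374, -0.003, 0.927], [-0.003, -1.0, -0.005]]
force: [0.1, 0.0, 0.3]
width: 0.997
```

Call:
carry_out --motion '[[[0,0,0],[0,-3.5,0],1],[[0,0,0],[0,-3.5,0],1],[[0,0,0],[0,-3.5,0],1],[[0,0,0],[2.5,-1.0,-2.93],1],[[0,0,0],[2.5,0,-2.93],1],[[0,0,0],[2.5,0,-2.93],1],[[0,0,0],[2.5,0,-2.93],1],[[0,0,0],[2.5,0,-2.93],1]]'

```text
clock: 7.75
tcp_pos: [0.4958, 0.1391, 0.1887]
tool_rot: [[0.927, 0.0, 0.374], [-0.374, 0.0, 0.927], [0.0, -1.0, 0.0]]
force: [0.1, 0.1, -0.5]
width: 1.001
```

Run:
```python
from h import *
from cell import bot, optics
togo(bot.get_state(),[.5425,-.005,.19])
g=optics.grab_frame("scene"); f=optics.grab_frame("top")
pickle.dump(dict(top=f,scene=g),open("f1.pkl","wb"))
A=cv2.resize(f["color"][205:325,170:361],(573,360),interpolation=3)
B=cv2.resize(g["color"][170:310,260:490],(575,350),interpolation=3)[:240]
cv2.imwrite("pics/c3.png",np.vstack([A,B[:, :573]]))
```

```text
t 7.75 tcp [0.4958 0.1391 0.1887] F [ 0.1112  0.0839 -0.5448] w 1.0007661625090325 yaw -21.958458708078254 tilt 0.00019630463016421395 0.00018031214017343923
go cm [  9.7222  -0.1351 -11.6145]
```

View pics/c3.png

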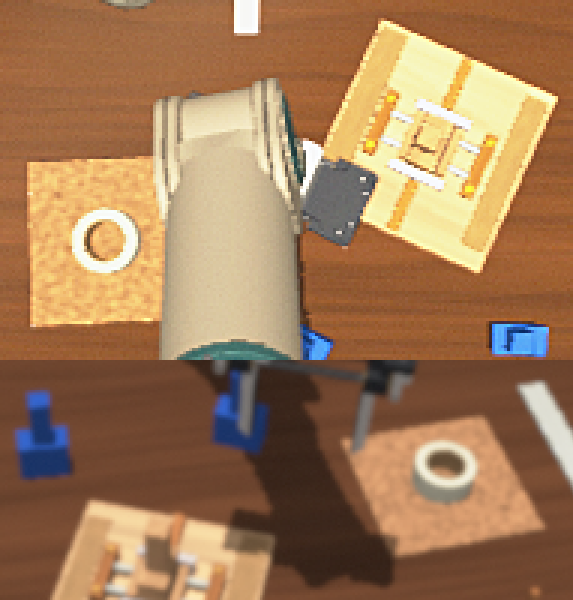

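The roll lies flat on the mat at top crop (105,240), with the fingers off it. The jig is unmoved and the block seated, grip at crop (430,143). Now to the block.

Call:
carry_out --motion '[[[0,0,0],[2.5,0,-2.93],1],[[0,0,0],[2.5,0,-2.93],1],[[0,0,0],[2.5,0,-2.93],1],[[0,0,0],[2.0,0,-2.4],1],[[0,0,0],[0,0,0],1],[[0,0,0],[0,0,0],1]]'

```text
clock: 8.35
tcp_pos: [0.5419, -0.0001, 0.1882]
tool_rot: [[0.926, -0.0, 0.378], [-0.378, -0.0, 0.926], [-0.0, -1.0, -0.0]]
force: [-0.3, -0.6, 0.4]
width: 1.004
```

Run:
```python
from h import *
from cell import bot, optics
togo(bot.get_state(),[.5423,-.005,.09])
```

```text
t 8.35 tcp [ 0.5419 -0.0001  0.1882] F [-0.2687 -0.622   0.3696] w 1.0038712136316583 yaw -22.210621927534273 tilt -0.00035360794236822434 -0.00019856174315519874
go cm [ 0.2241  9.8228 -0.4335]
```

Call:
carry_out --motion '[[[0,0,0],[0.22,2.0,-0.44],1],[[0,0,0],[0,2.5,0],1],[[0,0,0],[0,2.3,0],1],[[0,0,0],[0,2.0,0],1],[[0,0,0],[0,1.0,0],1],[[0,0,0],[0,0,0],1],[[0,0,0],[0,0,0],1]]'

```text
clock: 8.93
tcp_pos: [0.542, -0.0022, 0.0905]
tool_rot: [[0.928, -0.001, 0.373], [-0.373, 0.001, 0.928], [-0.001, -1.0, 0.0]]
force: [0.2, 0.4, -0.1]
width: 0.999
```

Call:
carry_out --motion '[[[0,0,0],[0,0,0],0],[[0,0,0],[0,0,0],0],[[0,0,0],[0,0,0],0],[[0,0,0],[0,0,0],0],[[0,0,0],[0,0,0],0],[[0,0,0],[0,0,0],0],[[0,0,0],[0,0,0],0],[[0,0,0],[0,0,0],0]]'

```text
clock: 9.6
tcp_pos: [0.5422, -0.0036, 0.0905]
tool_rot: [[0.927, -0.0, 0.375], [-0.375, 0.0, 0.927], [-0.0, -1.0, 0.0]]
force: [-0.5, 0.9, 0.4]
width: 0.471
```

Call:
carry_out --motion '[[[0,0,0],[0,0,0],0],[[0,0,0],[0,0,0],0],[[0,0,0],[0,0,0],0],[[0,0,0],[0,0,0],0]]'

```text
clock: 9.93
tcp_pos: [0.542, -0.0039, 0.0904]
tool_rot: [[0.927, -0.0, 0.375], [-0.375, -0.0, 0.927], [-0.0, -1.0, -0.0]]
force: [-1.1, -1.6, 0.5]
width: 0.23
```

Run:
```python
from h import *
from cell import bot
s=bot.get_state(); togo(s,None); print(s["tool_rot"].T@s["force"],s["moment"])
# rock about the lower edge: rows in tool axes. grasp: TCP height H above block underside
def rows(th0,th1,n,H,side,lift=0):
    # tool x=jig x, z=jig y, y=-jig z. pivot in tool coords (y down,z)=(H, side*.015)
    c=np.array([H,side*.015]); d=(th1-th0)/n
    R=np.array([[np.cos(d),-np.sin(d)],[np.sin(d),np.cos(d)]])
    return d,(c-R@c)*100
for a in((0,-.1,4,.078,1),(-.1,.1,6,.078,-1),(.1,-.1,6,.078,1)): print(a,rows(*a))
```

```text
t 9.9333 tcp [ 0.542  -0.0039  0.0904] F [-1.1385 -1.5879  0.5234] w 0.23024812005165143 yaw -22.04205006876276 tilt -0.0003668671335142755 -0.00025969316572655327
[-0.4595 -0.5226 -1.8993] [-0.2405  0.041  -0.2048]
(0, -0.1, 4, 0.078, 1) (-0.025, array([-0.0351,  0.1954]))
(-0.1, 0.1, 6, 0.078, -1) (0.03333333333333333, array([-0.0457, -0.2608]))
(0.1, -0.1, 6, 0.078, 1) (-0.03333333333333333, array([-0.0457,  0.2608]))
```

Gripped, width 0.23 ≈ 21.6 mm. First rock towards +y.

Call:
carry_out --motion '[[[-0.02,0,0],[0,-0.03,0.16],0],[[-0.02,0,0],[0,-0.03,0.16],0],[[-0.02,0,0],[0,-0.03,0.16],0],[[-0.02,0,0],[0,-0.03,0.16],0],[[-0.02,0,0],[0,-0.03,0.16],0],[[0,0,0],[0,0,0],0],[[0,0,0],[0,0,0],0],[[0,0,0],[0,0,0],0]]'

```text
clock: 10.6
tcp_pos: [0.5449, 0.0032, 0.0916]
tool_rot: [[0.927, -0.038, 0.373], [-0.375, -0.093, 0.922], [-0.0, -0.995, -0.1]]
force: [-0.3, -4.1, -0.7]
width: 0.232
```

```bash
cat >> h.py <<'E'
def rep(s,p0=(.542,-.0039,.0904)):
    R=s["tool_rot"]; yaw=np.radians(-22); J=np.array([[np.cos(yaw),np.sin(yaw),0],[-np.sin(yaw),np.cos(yaw),0],[0,0,1]])
    th=np.arctan2(R[2,2],-R[2,1]); p=J@(s["tcp_pos"]-p0)*1000; c=np.array([0,0,-.0784])
    b=s["tcp_pos"]+R@np.array([0,.0784,0]); b=J@(b-np.array(p0)-c)*1000
    print("t",s["clock"],"th",th,"tcp mm jig",p,"block bottom est mm",b,"F jig",J@s["force"],"M",J@s["moment"],"w",s["width"])
E
python3 - <<'E'
from h import *
from cell import bot, optics
rep(bot.get_state())
g=optics.grab_frame("scene"); f=optics.grab_frame("top")
cv2.imwrite("pics/c4.png",cv2.resize(g["color"][210:310,263:383],(720,600),interpolation=3))
E
```

```text
t 10.6 th -0.10041479927003445 tcp mm jig [0.002  7.7022 1.153 ] block bottom est mm [-0.0194 -0.1571  1.5479] F jig [ 1.2389 -3.8906 -0.7206] M [-0.3588 -0.1308 -0.167 ] w 0.23206023771745157
```

View pics/c4.png

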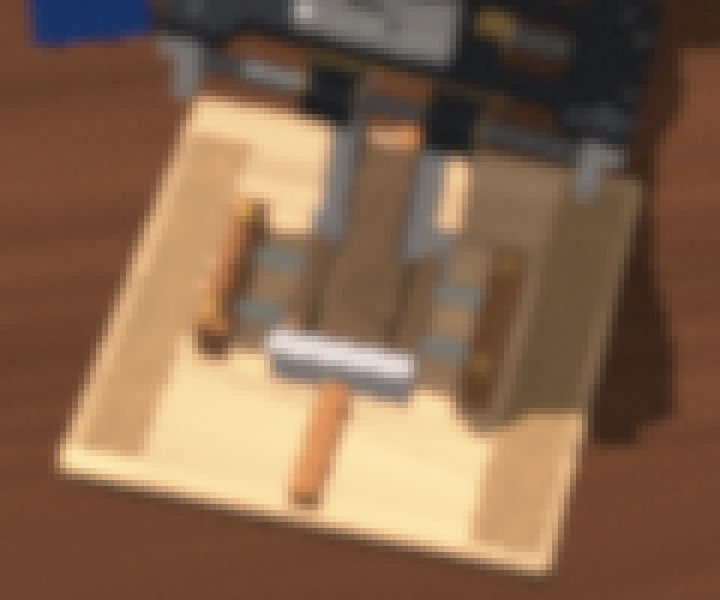

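The block leans with the gripper towards +y; its shaft is tilted to the right between crop (380,330) and (395,140). The jig is flat and unmoved, and forces are low. Now the other way, pivoting on the opposite lower edge.

Call:
carry_out --motion '[[[0.03,0,0],[0,-0.04,-0.235],0],[[0.03,0,0],[0,-0.04,-0.235],0],[[0.03,0,0],[0,-0.04,-0.235],0],[[0.03,0,0],[0,-0.04,-0.235],0],[[0.03,0,0],[0,-0.04,-0.235],0],[[0.03,0,0],[0,-0.04,-0.235],0],[[0.02,0,0],[0,-0.03,-0.16],0],[[0,0,0],[0,0,0],0]]'

```text
clock: 11.37
tcp_pos: [0.5391, -0.0111, 0.0945]
tool_rot: [[0.926, 0.038, 0.375], [-0.376, 0.094, 0.922], [-0.001, -0.995, 0.102]]
force: [0.0, 1.0, -3.2]
width: 0.233
```

Run:
```python
from h import *
from cell import bot
rep(bot.get_state())
```

```text
t 11.3667 th 0.10182928496623818 tcp mm jig [-0.0197 -7.7345  4.0994] block bottom est mm [-0.0446  0.2352  4.5056] F jig [-0.3675  0.9136 -3.1909] M [-0.1854 -0.1054 -0.0613] w 0.2325114774341809
```

Each rock gains about 3 mm with under 5 N. Continuing.

Call:
carry_out --motion '[[[-0.03,0,0],[0,-0.04,0.235],0],[[-0.03,0,0],[0,-0.04,0.235],0],[[-0.03,0,0],[0,-0.04,0.235],0],[[-0.03,0,0],[0,-0.04,0.235],0],[[-0.03,0,0],[0,-0.04,0.235],0],[[-0.03,0,0],[0,-0.04,0.235],0],[[-0.02,0,0],[0,-0.03,0.16],0],[[0,0,0],[0,0,0],0]]'

```text
clock: 12.03
tcp_pos: [0.5452, 0.0042, 0.0975]
tool_rot: [[0.928, -0.038, 0.371], [-0.373, -0.095, 0.923], [0.0, -0.995, -0.103]]
force: [-1.7, -5.3, -1.1]
width: 0.234
```

Call:
carry_out --motion '[[[0.03,0,0],[0,-0.04,-0.235],0],[[0.03,0,0],[0,-0.04,-0.235],0],[[0.03,0,0],[0,-0.04,-0.235],0],[[0.03,0,0],[0,-0.04,-0.235],0],[[0.03,0,0],[0,-0.04,-0.235],0],[[0.03,0,0],[0,-0.04,-0.235],0],[[0.02,0,0],[0,-0.03,-0.16],0],[[0,0,0],[0,0,0],0]]'

```text
clock: 12.7
tcp_pos: [0.539, -0.0111, 0.1002]
tool_rot: [[0.926, 0.038, 0.375], [-0.376, 0.094, 0.922], [-0.001, -0.995, 0.101]]
force: [1.2, 0.3, -6.2]
width: 0.233
```

Run:
```python
from h import *
from cell import bot,optics
rep(bot.get_state())
g=optics.grab_frame("scene")
cv2.imwrite("pics/c5.png",cv2.resize(g["color"][210:310,263:383],(600,500),interpolation=3))
```

```text
t 12.7 th 0.10124573534056518 tcp mm jig [-0.032  -7.8234  9.8471] block bottom est mm [-0.0616  0.1008 10.2486] F jig [ 0.9669  0.685  -6.156 ] M [-0.1778 -0.2087 -0.1125] w 0.23308073831379666
```

View pics/c5.png

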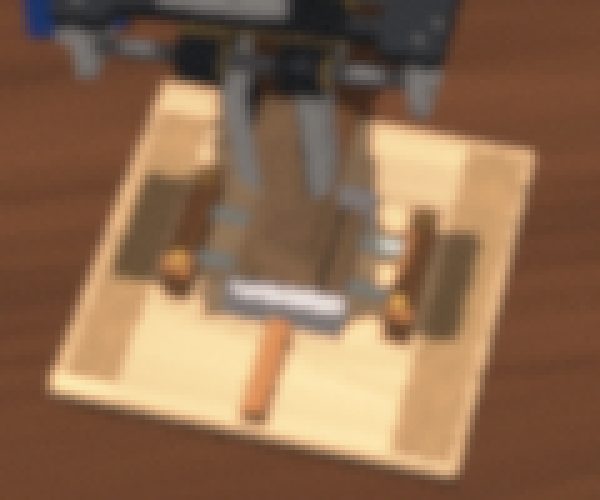

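The block now leans towards -y, its shaft tilted left from crop (290,220) to (245,90). The jig is still flat and in place. Continuing to rock.

Call:
carry_out --motion '[[[-0.03,0,0],[0,-0.04,0.235],0],[[-0.03,0,0],[0,-0.04,0.235],0],[[-0.03,0,0],[0,-0.04,0.235],0],[[-0.03,0,0],[0,-0.04,0.235],0],[[-0.03,0,0],[0,-0.04,0.235],0],[[-0.03,0,0],[0,-0.04,0.235],0],[[-0.02,0,0],[0,-0.03,0.16],0],[[0,0,0],[0,0,0],0]]'

```text
clock: 13.42
tcp_pos: [0.5453, 0.0044, 0.1033]
tool_rot: [[0.928, -0.038, 0.37], [-0.372, -0.096, 0.923], [0.0, -0.995, -0.103]]
force: [-0.4, -4.2, -2.9]
width: 0.233
```

Call:
carry_out --motion '[[[0.03,0,0],[0,-0.04,-0.235],0],[[0.03,0,0],[0,-0.04,-0.235],0],[[0.03,0,0],[0,-0.04,-0.235],0],[[0.03,0,0],[0,-0.04,-0.235],0],[[0.03,0,0],[0,-0.04,-0.235],0],[[0.03,0,0],[0,-0.04,-0.235],0],[[0.02,0,0],[0,-0.03,-0.16],0],[[0,0,0],[0,0,0],0]]'

```text
clock: 14.08
tcp_pos: [0.539, -0.0112, 0.1062]
tool_rot: [[0.927, 0.037, 0.374], [-0.376, 0.094, 0.922], [-0.001, -0.995, 0.101]]
force: [1.1, 0.6, -6.9]
width: 0.23
```

Run:
```python
from h import *
from cell import bot,optics
rep(bot.get_state())
```

```text
t 14.0833 th 0.10087880628631125 tcp mm jig [-0.0532 -7.8411 15.7632] block bottom est mm [-0.083   0.0544 16.1618] F jig [ 0.7911  0.9223 -6.8981] M [-0.272  -0.2471 -0.1436] w 0.23025357563744475
```

Call:
carry_out --motion '[[[-0.03,0,0],[0,-0.04,0.235],0],[[-0.03,0,0],[0,-0.04,0.235],0],[[-0.03,0,0],[0,-0.04,0.235],0],[[-0.03,0,0],[0,-0.04,0.235],0],[[-0.03,0,0],[0,-0.04,0.235],0],[[-0.03,0,0],[0,-0.04,0.235],0],[[-0.02,0,0],[0,-0.03,0.16],0],[[0,0,0],[0,0,0],0]]'

```text
clock: 14.75
tcp_pos: [0.5453, 0.0045, 0.1092]
tool_rot: [[0.928, -0.038, 0.37], [-0.372, -0.095, 0.923], [0.0, -0.995, -0.103]]
force: [0.1, -3.1, -3.1]
width: 0.232
```

Call:
carry_out --motion '[[[0.03,0,0],[0,-0.04,-0.235],0],[[0.03,0,0],[0,-0.04,-0.235],0],[[0.03,0,0],[0,-0.04,-0.235],0],[[0.03,0,0],[0,-0.04,-0.235],0],[[0.03,0,0],[0,-0.04,-0.235],0],[[0.03,0,0],[0,-0.04,-0.235],0],[[0.02,0,0],[0,-0.03,-0.16],0],[[0,0,0],[0,0,0],0]]'

```text
clock: 15.42
tcp_pos: [0.5399, -0.0101, 0.1128]
tool_rot: [[0.927, 0.039, 0.374], [-0.376, 0.095, 0.922], [0.001, -0.995, 0.103]]
force: [0.4, 0.2, -0.5]
width: 0.231
```

Run:
```python
from h import *
from cell import bot,optics
rep(bot.get_state())
g=optics.grab_frame("scene")
cv2.imwrite("pics/c6.png",cv2.resize(g["color"][200:310,263:383],(600,550),interpolation=3))
```

```text
t 15.4167 th 0.10289645318438095 tcp mm jig [ 0.3376 -6.5231 22.4391] block bottom est mm [ 0.4025  1.5297 22.8538] F jig [ 0.331   0.3509 -0.4789] M [ 0.0583 -0.0149 -0.0084] w 0.2312533681807989
```

View pics/c6.png

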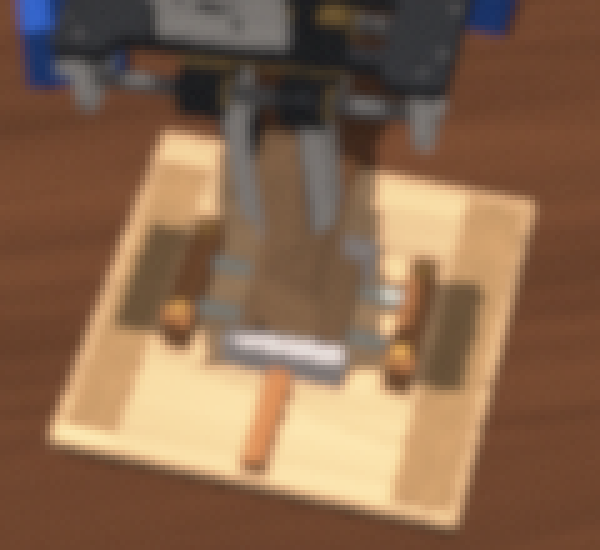

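The downward force dropped to about 0 and the grip popped up, so the block is out of the slot's pinch. The jig is flat and in place. Lifting about 2 cm, then setting it upright.

Call:
carry_out --motion '[[[0,0,0],[0,-0.5,0.05],0],[[0,0,0],[0,-0.5,0.05],0],[[-0.02,0,0],[0,-0.4,0.2],0],[[-0.02,0,0],[0,-0.3,0.18],0],[[-0.02,0,0],[0,-0.2,0.16],0],[[-0.02,0,0],[0,0,0.16],0],[[-0.02,0,0],[0,0,0.16],0],[[0,0,0],[0,0,0],0]]'

```text
clock: 16.13
tcp_pos: [0.5432, -0.0011, 0.1323]
tool_rot: [[0.929, 0.001, 0.371], [-0.371, -0.0, 0.929], [0.001, -1.0, 0.0]]
force: [-0.5, -0.2, -1.2]
width: 0.234
```

Call:
carry_out --motion '[[[0,0,0],[0,0,0],0],[[0,0,0],[0,0,0],0],[[0,0,0],[0,0,0],0],[[0,0,0],[0,0,0],0]]'

```text
clock: 16.47
tcp_pos: [0.5421, -0.0039, 0.1317]
tool_rot: [[0.927, -0.0, 0.375], [-0.375, 0.0, 0.927], [-0.0, -1.0, -0.0]]
force: [-0.4, 0.5, -0.4]
width: 0.233
```

Run:
```python
from h import *
from cell import bot,optics
rep(bot.get_state()); d=pickle.load(open("f0.pkl","rb"))["scene"]
g=optics.grab_frame("scene")
cv2.imwrite("pics/c7.png",np.hstack([cv2.resize(g["color"][200:310,263:383],(480,440),interpolation=3),cv2.resize(g["color"][180:260,390:486],(300,250),interpolation=3)[:,:].copy() if 0 else cv2.copyMakeBorder(cv2.resize(g["color"][180:260,390:486],(300,250),interpolation=3),0,190,0,0,0)]))
# jig near edge (pixels below the slot) compared with the start
a,b=[cv2.threshold(x["color"][220:308,268:378,1],150,255,0)[1] for x in(d,g)]
lo=lambda m:np.array([np.flatnonzero(c).max() if c.any() else -1 for c in m.T])
print("front edge shift px",np.median((lo(b)-lo(a))[15:85]))
```

```text
t 16.4667 th -2.6768124498926866e-05 tcp mm jig [ 0.0751  0.083  41.2943] block bottom est mm [ 0.0684  0.0809 41.2943] F jig [-0.5616  0.339  -0.4109] M [-0.1014 -0.031   0.019 ] w 0.23298459703319221
front edge shift px 0.0
```

View pics/c7.png

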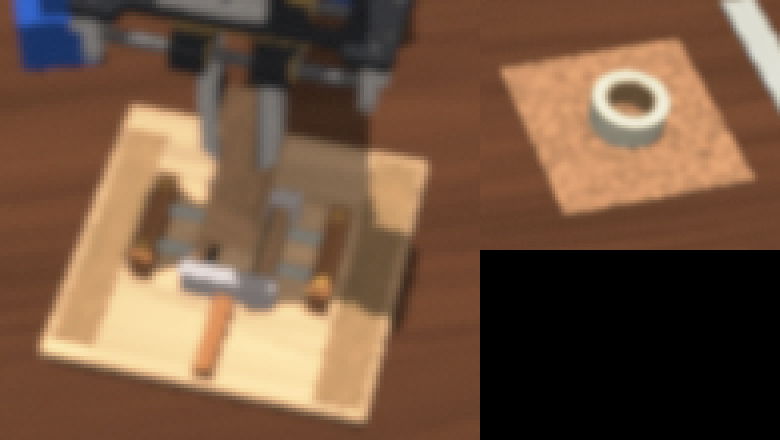

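Run:
```python
from h import *
g=pickle.load(open("f0.pkl","rb"))["scene"]
y=np.radians(-22);X=np.array([np.cos(y),np.sin(y),0]);Y=np.array([-np.sin(y),np.cos(y),0]);O=np.array([.5422,-.0045,0])
for n,x,yy,z in(("bot L",.027,-.015,.053),("bot R",.027,.015,.053),("top L",.027,-.015,.101),("top R",.027,.015,.101),("bot L if 16mm lower",.027,-.015,.037),("grip top",0,0,.159),("grip top if slipped 16",0,0,.143)):
    print(n,(proj(g,O+x*X+yy*Y+[0,0,z])-[263,200])*4)
```

```text
bot L [203.5941 238.6521]
bot R [251.8903 248.0395]
top L [202.4475 189.915 ]
top R [252.3059 199.4293]
bot L if 16mm lower [203.9605 254.2267]
grip top [238.1413  95.9677]
grip top if slipped 16 [238.1516 114.0337]
```

The picture agrees with the calculation for a raised block: grip top at crop (237,92), predicted (238,96). The body's left lower corner is just above the dark, empty slot at (212,250), predicted (204,239). Roll flat on the mat, jig edge shift 0 px. Handing in.

```bash
python3 -c "
from cell import finish_job; print(finish_job())"
```

```text
the job is handed in; nothing more can be done
None
```

The job is handed in. The roll is flat on the cork mat, and the block is out of its slot and held upright above it. `finish_job()` gives no verdict, so this rests on my own checks.

- **Roll:** I lifted it off the grip, laid it on the mat until contact showed about 10 N, and let go. The last picture shows it flat, well inside the mat.
- **Block:** I rocked it eight times, alternating towards +y and -y by about 0.1 rad, gaining about 3 mm each time. The pull never read more than about 7 N at the end of a move, and it fell to about 0 when the block came free.
- **Final pose:** The block is held upright (tilt about 0). Its underside is about 53 mm above the jig's underside, roughly 2 cm clear of the cheeks, and less than 1 mm off centre. That height comes from the arm's position; the last picture agrees with it to within a few pixels.
- **Jig:** Its front edge had shifted 0 px against the start, so it was neither dragged nor lifted. I took +y as the robot's left, but the rocking covered both sides several times in either order.

One check was loose: early two-view heights for the mat and jig corners were off by up to about 17 mm. For those I used heights from the description plus the contact force. The grip top height agreed within 5 mm. I did not measure the other objects at the end; the fingers never went down near any of them.

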